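# Feed a lunch box along the guide rail into the lid sealer with the push stick

## Robot

A 6-joint arm with a two-finger parallel gripper is mounted at the origin on the work surface. World frame = base frame: x ahead of the robot, y to its left, z up, the work surface at z = 0. Lengths are in m, angles in rad, forces in N, time in s.
With the tool pointing down it reaches from about 0.25 to 0.725 m from the base axis. Payload 4 kg.
Tool frame: the origin (TCP) lies at the very end of the fingers, on their centre line; the grasp point (between the pads) lies 19 mm behind it; z points along the fingers, y is the line along which they close (so a half turn about z gives the same grasp; the last joint's range is limited). The gripper opens to 85 mm and grips with 20 to 120 N. Pads are 22 mm wide; open, the fingers measure 114 mm over their backs; the gripper's body (76 mm by 85 mm) begins 54 mm behind the grasp point. The pads swing forward as they close: fully open they stand 13 mm farther back than shut.
Start: joints at [-1.151, 0.241, 0.005, 1.335, 0, 1.571], TCP at [0.204, -0.457, 0.231] pointing down, gripper open.
Joint ranges: [-2.72, 2.72], [-1.05, 1.87], [-1.09, 1.28], [-1.99, 2.15], [-1.42, 1.44], [-3.14, 3.14]. Speed limits (rad/s): [2.79, 2.79, 3.14, 3.14, 3.14, 3.14].

## Interface

Orientations are given as a unit quaternion [x, y, z, w].
In Python, from workcell import bot gives the robot as it stands.
- The arm moves only by the tool carry_out, never from a script. Its argument "increments" is one flat list of numbers, 5 for each row, row after row: the finger opening in cm, from 0 to 8.54, then the shift along the tool's x, y, z in cm, then the turn about the tool's z in rad. A call has exactly 5 rows; each row shifts and turns the commanded pose from where the row before left it, along the tool's axes as they then stand; what a row does not reach is not made up. A row lasts 1/8 s, in which the tool goes at most 62.5 mm and 10.7 degrees, less where a joint would pass 70% of its speed; a pose out of reach is approached as far as the arm can. A call with a gripper value outside its range is refused whole. The fingers move at their own pace and stop on an object; the grip force is fixed at half the most. Time passes only in rows, so rows that do not move let the fingers close, or fill a call up. It gives the time, the measured TCP pose, the force, the opening and the grip force at its end, in the units of the state.
- bot.get_obs(): the state, without advancing time (a new reading comes with each control period).
- bot.camera(name): name is "scene" or "top" or "wrist"; returns a dict with "pixels" (480x640x3 uint8, blue, green, red), "range_z" (480x640 float32, m along the optical axis (not along the pixel's ray), 0 where there is no reading), "mtx" (3x3 intrinsics, pixels), "eye" and "attitude" of the camera in the world. Camera axes: x right, y down, z forward; pixel columns grow to the right and rows downward; lengths in m; the calibration is good to about 2 mm. A picture is of the moment at which its call begins.
- bot.job_done(): hands the job in; it is judged then, once.
Trained networks look in a picture, given as the dict that the camera call returned (one of the last four; its "shot" number tells which), for a name from the list of things; names that differ only in an ending like _2 or _b are one class to them, and where a whole thing is asked for, a point or a joint stands for the part that bears it (a point fixed in the world has none). Each returns a list of dicts, best first, with "p" (0 to 1); they miss things now and then, are a little off and sometimes report something else, mostly with a low value. They report only what shows in the picture. A call takes as long as a camera call.
- bot.find_in(picture, name): "xyz" ([x, y, z] in m, in the coordinates of the camera as it stood for that picture, good to about 4 mm: the middle of the surface that is visible of it).
- bot.regions_of(picture, name): "mask" (480x640 bool, what is visible of it).
- bot.place_of(picture, name): "xyz" ([x, y, z] in m, in the coordinates of the camera as it stood for that picture, good to about 4 mm: a listed point, or the origin of a listed thing).
The state is a dict: "clock": time; "joint_pos": joint angles; "joint_vel": joint speeds; "tau": joint torques, N m; "eef_pos": TCP position; "tool_rot": TCP orientation; "ft_force": force on the tool from outside, world axes, zero at the start; "ft_torque": the same for the moment, N m; "grip_width": finger opening in m; "grasp_force": force on a finger pad.
Only numpy, scipy, OpenCV 4.12 (cv2) and the standard library are available. Lean on these libraries where they do the work, as an engineer would, in place of code of your own. Each camera call takes 0.05 s, during which the arm holds its last target. There are 200 camera calls.

## Task

Pick up the wooden push stick with the wide orange head and use it, never the gripper itself, to press the green-lidded lunch box flush against the guide rail of the lid sealer while it is still near the start of the feed plate. Then feed it along the rail with the stick, keeping it against the rail, until its front is home against the black stop of the machine. Leave it there, upright, and lay the stick down flat and let go.

Things in the scene. Friction and masses are not known exactly. Their poses are not given: they have to be found in the camera images.
- stick_grip (a point): Push stick, loose, lying on the counter at the robot's right: wooden bar 18 mm wide (own x), 200 long (y), 30 tall, 0.12 kg, with an orange T-head at its +y end, 50 wide (x), 12 thick (y), 32 tall. Point: balance point, on the centre line, 15 mm above its underside; the head's flat pushing face is 92 mm ahead (+y), the tail end 120 mm behind. Not the black-handled white scraper. z up.
- box_center (a point): Lunch box, white with green lid, loose, standing on the feed plate some 12 to 22 mm off the rail: 72 mm wide (own x), 100 long (y, roughly along the feed), 42 tall, about 0.3 kg. Point: its centre, 21 mm above its underside; z up. Starts with its centre 220 to 260 mm from the stop. A like box with a red lid elsewhere is not to be used.
- dock (a point): Lid sealer (fixed): the corner where rail meets stop, on the top of the steel feed plate, 10 mm above the counter. +y is the feed direction (into the stop), +x points from plate into rail, z up. Plate spans x -180..0, y -400..0 mm. Rail: face at x=0, 30 mm tall, 20 thick, y -400..0. Black stop: face at y=0, 45 tall, white machine 200 tall behind. Box home: centre x -36, y -50 mm.

How it is judged:
On the way:
1. with the stick touching it, the box lies flush along the rail (within 6 mm and 8 degrees) while its centre is still more than 110 mm from the stop (contact force between box and stick above 0.1 N and x of box_center in the frame of dock above -0.042 m and angle between the y axis of box_center and the y axis of dock, either way round below 0.14 rad and y of box_center in the frame of dock below -0.11 m), for 0.1 s.
At the end, for the whole second after the job is handed in: The green-lidded box stands upright on the feed plate, its front within 12 mm of the stop, its side within 10 mm of the rail and within 10 degrees of parallel, at rest; the push stick lies flat (on the counter or the feed plate), right way up, let go and at rest (x of box_center in the frame of dock between -0.046 and -0.026 m and y of box_center in the frame of dock between -0.062 and -0.04 m and z of box_center in the frame of dock below 0.03 m and angle between the y axis of box_center and the y axis of dock, either way round below 0.17 rad and angle between box_center's own z axis and vertical below 0.15 rad and linear speed of each of box, stick below 0.02 m/s and angle between stick_grip's own z axis and vertical below 0.2 rad and height (world z) of stick_grip below 0.04 m); the robot touches nothing.
It fails at once if the gripper or arm itself touches the green-lidded box (contact force between the arm and box above 1 N).
It fails at once if the fingers touch the green-lidded box (contact force between the fingers and box above 1 N).
It fails at once if the box is more than 12 mm off the rail while its centre is within 110 mm of the stop (y of box_center in the frame of dock above -0.11 m and x of box_center in the frame of dock below -0.048 m).
It fails at once if the box is tipped (angle between box_center's own z axis and vertical above 0.5 rad).
It also fails if it takes over 48 s, if anything falls off the work surface, if the arm or the gripper's body presses on something with over 40 N, if the wrist force passes 120 N, or if a joint passes its speed limit or range.

## Working session

There is one attempt and no reset: what is moved stays moved. The work goes in short steps, Python scripts to look and compute and a tool call to move; the robot and the scene stay as the last step left them, time stands still between calls to the robot, and variables do not carry over. Pictures are saved under pics/ and viewed, at most 10 in all, crops included, and the job is handed in when it is done.

Besides the shell and the picture viewer there is one more tool, called after ">>>" in YAML: its name, and indented under it one key for each argument. carry_out: Moves the arm, as the interface text tells. Its arguments: {"type":"object","properties":{"increments":{"type":"array","items":{"type":"number"}}},"required":["increments"]}

```bash
mkdir -p pics
cat > h.py <<'E'
import numpy as np, cv2
from workcell import bot
from scipy.spatial.transform import Rotation as R
def Rm(a):
    a=np.array(a,float)
    return a if a.shape==(3,3) else R.from_quat(a).as_matrix()
def toW(c,p): return Rm(c["attitude"])@np.array(p)+np.array(c["eye"])
def cloud(c):
    z=c["range_z"];K=c["mtx"];v,u=np.mgrid[:480,:640]
    P=np.stack([(u-K[0][2])/K[0][0]*z,(v-K[1][2])/K[1][1]*z,z],-1)
    return P@Rm(c["attitude"]).T+np.array(c["eye"])
E
python3 - <<'E'
from h import *
np.set_printoptions(precision=4,suppress=True)
for n in("top","scene"):
    c=bot.camera(n);cv2.imwrite(f"pics/{n}1.png",c["pixels"]);P=cloud(c);print(n,c["eye"],c["attitude"])
    for t in("stick_grip","box_center","dock"):
        for r in bot.place_of(c,t)[:2]:print(t,"place",round(r["p"],2),toW(c,r["xyz"]))
        if t!="dock":
            for r in bot.regions_of(c,t)[:2]:
                m=r["mask"]&(c["range_z"]>0);q=P[m]
                zt=np.percentile(q[:,2],90);q=q[q[:,2]>zt-.01]
                print("  mask",round(r["p"],2),m.sum(),np.argwhere(m).mean(0)[::-1],zt,cv2.minAreaRect((q[:,:2]*1000).astype(np.float32)))
o=bot.get_obs();print(o["clock"],o["eef_pos"],o["tool_rot"])
E
```

```text
top [ 0.3708 -0.0196  1.0969] [ 0.712  -0.6993  0.0533 -0.0338]
stick_grip place 0.75 [ 0.4247 -0.3723  0.0155]
  mask 0.82 890 [451.7596 279.4944] 0.03365867460753815 ((425.1708068847656, -384.7615966796875), (211.9392852783203, 46.549259185791016), 89.78631591796875)
box_center place 0.71 [0.5714 0.0443 0.0307]
  mask 0.74 1396 [278.0021 214.9756] 0.056020047359209624 ((570.8040771484375, 40.34837341308594), (100.01129150390625, 71.43839263916016), 77.32853698730469)
dock place 0.65 [0.6711 0.2722 0.0103]
scene [ 0.9725 -0.6456  0.7637] [ 0.8685  0.2959 -0.1248 -0.3777]
stick_grip place 0.82 [ 0.4255 -0.3736  0.0127]
  mask 0.88 1927 [171.4748 339.8588] 0.030382356083496 ((423.7242431640625, -385.8194274902344), (48.94685363769531, 210.95989990234375), 0.30667293071746826)
box_center place 0.85 [0.5669 0.0357 0.0317]
  mask 0.58 1577 [362.6018 241.6652] 0.05333942396958653 ((567.5863037109375, 39.845611572265625), (101.902587890625, 75.47149658203125), 76.5550765991211)
dock place 0.8 [0.6692 0.2706 0.0072]
0.6 [ 0.2038 -0.4566  0.2313] [ 0.9781  0.2084 -0.     -0.    ]
```

View pics/top1.png

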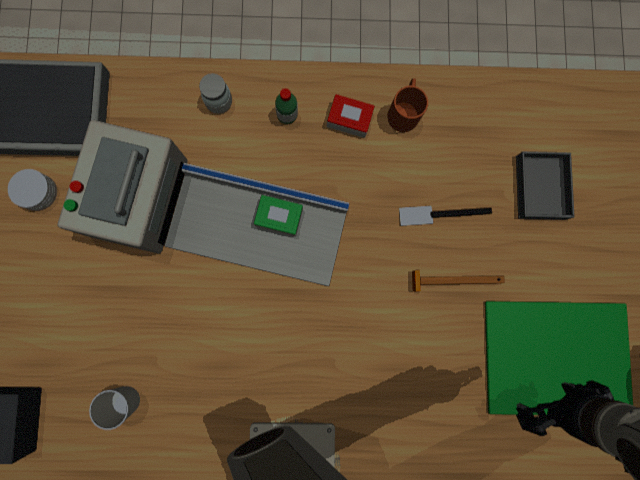

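View pics/scene1.png

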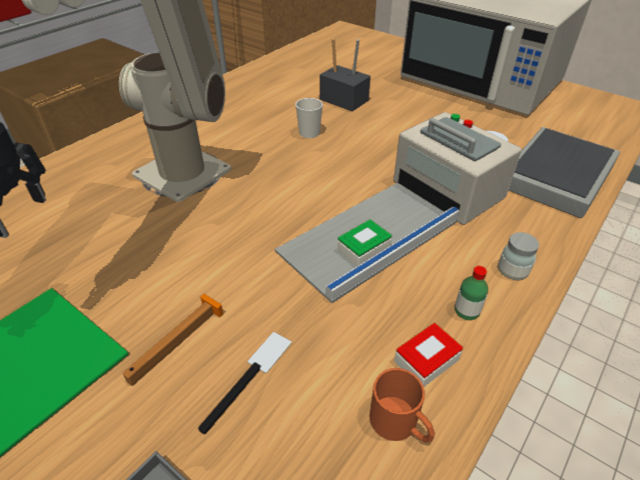

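Run:
```python
from h import *
np.set_printoptions(precision=4,suppress=True)
c=bot.camera("top");P=cloud(c)
z=P[...,2]
np.save("P.npy",P)
# tall machine / rail band / plate
m=((z>.03)&(z<.05)&(P[...,0]>.5)&(P[...,1]>-.3)&(P[...,1]<.35)).astype(np.uint8)
n,l,s,ce=cv2.connectedComponentsWithStats(m)
for i in range(1,n):
    if s[i,4]>100:
        q=P[l==i];print(i,s[i],cv2.minAreaRect((q[:,:2]*1000).astype(np.float32)))
for r in bot.regions_of(c,"stick_grip")[:1]:
    q=P[r["mask"]];hsv=cv2.cvtColor(c["pixels"],cv2.COLOR_BGR2HSV)[r["mask"]]
    print(q.min(0),q.max(0)); 
    for a in np.arange(-.5,-.26,.02):
        k=(q[:,1]>a)&(q[:,1]<a+.02)
        if k.sum():print(a,q[k,0].min(),q[k,0].max(),hsv[k].mean(0))
```

```text
2 [204  89  27  21 114] ((844.1830444335938, 187.5223846435547), (30.29544448852539, 67.36442565917969), 29.436128616333008)
3 [ 327   94   48   40 1250] ((823.4255981445312, -126.75676727294922), (99.64197540283203, 73.31782531738281), 74.86416625976562)
4 [396  94  27  20 117] ((855.2413330078125, -272.4689636230469), (67.82103729248047, 26.25223731994629), 60.14891052246094)
8 [389 106  31  22 115] ((810.4656372070312, -249.3490447998047), (77.17265319824219, 30.78925132751465), 64.37261199951172)
10 [ 159  154  190   90 1810] ((563.6527709960938, 90.54019165039062), (403.6042175292969, 214.02870178222656), 78.12239837646484)
[ 0.3708 -0.4916 -0.0002] [ 0.4497 -0.0196  1.0969]
-0.5 0.42422865601626447 0.44092900866885254 [ 14.5405 173.2162  98.2432]
-0.48 0.4225285272364556 0.44081778819726386 [ 17.6176 171.5147  91.9853]
-0.45999999999999996 0.42203885656485485 0.44039574113841745 [ 14.1831 178.6338  98.3944]
-0.43999999999999995 0.42131026437321006 0.4375302960995136 [ 13.9538 180.2923  98.8308]
-0.41999999999999993 0.4206888851076524 0.4372174171342096 [ 14.1831 179.4507  99.2535]
-0.3999999999999999 0.42031093789033924 0.43695565607224784 [ 14.1538 179.3692  99.9231]
-0.3799999999999999 0.42002961164176156 0.43662523559395616 [ 14.1364 176.0455 103.9394]
-0.3599999999999999 0.41964413642096016 0.4363432305301248 [ 14.209 176.403 103.806]
-0.33999999999999986 0.41911014258294 0.4360507044664235 [ 14.3881 177.7463 103.0149]
-0.31999999999999984 0.4153190761360824 0.43675198640938795 [ 14.2838 175.3514 101.6622]
-0.2999999999999998 0.40225357633787623 0.4487546070393864 [ 15.0779 218.9026 102.1494]
-0.2799999999999998 0.4091265132465886 0.44966265363315583 [ 16.     227.5     51.2368]
```

The top view shows the stick at (450,280) with its head to the left, which is world +y. The box is at (278,215), and the blue rail runs from (183,168) to (348,207). The machine is at (125,185), and the networks' results agree with all of this. The feed heading is about 78° and the stick heading about 91.6°.

>>> carry_out:
  increments: [8.5, 0, 0, 2, -0.168, 8.5, 0, 0, 2, -0.168, 8.5, 0, 0, 2, -0.168, 8.5, 0, 0, 2, -0.168, 8.5, 0, 0, 2, -0.168]

```text
clock: 1.32
eef_pos: [0.2038, -0.4566, 0.1307]
tool_rot: [0.806, 0.591, -0.0, 0.0]
ft_force: [-0.5, -0.4, -0.5]
grip_width: 0.0847
grasp_force: 0.0
```

>>> carry_out:
  increments: [8.5, 0, 0, 0, -0.168, 8.5, 0, 0, 0, -0.168, 8.5, 1.95, 5.6, 0, 0, 8.5, 1.95, 5.6, 0, 0, 8.5, 1.95, 5.6, 0, 0]

```text
clock: 1.95
eef_pos: [0.3718, -0.3936, 0.1315]
tool_rot: [0.699, 0.716, -0.0, 0.0]
ft_force: [0.9, -0.8, 0.2]
grip_width: 0.085
grasp_force: 0.0
```

Run:
```python
from h import *
np.set_printoptions(precision=4,suppress=True)
P=np.load("P.npy");z=P[...,2]
f=np.array([.206,.978]);n=np.array([.978,-.206]);D=np.array([.670,.2715])
d=P[...,:2]-D;X=d@n;Y=d@f
m=(np.abs(X-.01)<.02)&(Y>-.42)&(Y<-.03)&(z>.03)&(z<.046)
e=[]
for y in np.arange(-.39,-.04,.025):
    k=m&(abs(Y-y)<.0125)
    e.append((y,X[k].min(),X[k].max(),np.median(z[k])))
e=np.array(e);print(e)
print("min fit",np.polyfit(e[:,0],e[:,1],1),"max",np.polyfit(e[:,0],e[:,2],1))
k=m;print("railY",Y[k].min(),Y[k].max())
k=(X>-.17)&(X<-.03)&(z>.005)&(z<.02);print("plateY",np.percentile(Y[k],[.2,99.8]))
k=(X>-.17)&(X<-.03)&(z>.02)&(z<.05)&(Y>-.1)&(Y<.05);print("stopY",k.sum(),Y[k].min() if k.any() else 0)
o=bot.get_obs();print(o["eef_pos"],R.from_quat(o["tool_rot"]).as_matrix(),o["joint_pos"])
c=bot.camera("wrist");cv2.imwrite("pics/w1.png",c["pixels"])
for r in bot.place_of(c,"stick_grip")[:2]:print(r["p"],toW(c,r["xyz"]))
for r in bot.regions_of(c,"stick_grip")[:1]:
    Q=cloud(c)[r["mask"]&(c["range_z"]>0)];Q=Q[(Q[:,2]>.022)&(Q[:,2]<.04)];print(r["p"],cv2.minAreaRect((Q[:,:2]*1000).astype(np.float32)),Q.min(0),Q.max(0))
    b=Q[Q[:,1]<-.3]
    for a in np.arange(-.5,-.3,.03):
        k=abs(b[:,1]-a)<.01
        if k.sum()>10:print(a,b[k,0].min(),b[k,0].max())
```

```text
[[-0.39   -0.0032  0.0183  0.0415]
 [-0.365  -0.0022  0.0185  0.0409]
 [-0.34   -0.002   0.019   0.0418]
 [-0.315  -0.0016  0.0184  0.0413]
 [-0.29   -0.0021  0.0195  0.0414]
 [-0.265  -0.0009  0.0196  0.0418]
 [-0.24   -0.0006  0.0192  0.042 ]
 [-0.215  -0.0004  0.0206  0.0416]
 [-0.19   -0.      0.02    0.0416]
 [-0.165   0.0004  0.0203  0.0413]
 [-0.14    0.0005  0.0216  0.0409]
 [-0.115   0.0008  0.0211  0.0414]
 [-0.09    0.0011  0.0214  0.0412]
 [-0.065   0.0016  0.0226  0.0409]]
min fit [0.0135 0.0025] max [0.012  0.0227]
railY -0.4005573730781749 -0.03007575866763734
plateY [-1.1167  0.4072]
stopY 257 -0.00215550094267404
[ 0.3718 -0.3936  0.1315] [[-0.024   0.9997  0.0004]
 [ 0.9997  0.024  -0.0007]
 [-0.0007  0.0004 -1.    ]] [-0.8138  0.3834 -0.0629  1.1236 -0.0002  0.733 ]
0.55 [ 0.4263 -0.3668  0.0093]
0.69 ((430.3347473144531, -382.44183349609375), (50.32115173339844, 212.46343994140625), 3.9995296001434326) [ 0.3981 -0.489   0.022 ] [ 0.4487 -0.277   0.0349]
-0.47 0.4200305250754735 0.43862446932557225
-0.43999999999999995 0.41905124748938577 0.43751718543078716
-0.4099999999999999 0.4180839432491512 0.43676618930866
-0.3799999999999999 0.4170505737608598 0.43573332722548475
-0.34999999999999987 0.41612069535013513 0.43491237048541936
-0.31999999999999984 0.4152322425305683 0.43377479077212916
```

>>> carry_out:
  increments: [8.5, 2.2, 5.5, 0, 0, 8.5, 0, 0, 4, 0, 8.5, 0, 0, 4, 0, 8.5, 0, 0, 3, 0, 8.5, 0, 0, 1.65, 0]

```text
clock: 2.72
eef_pos: [0.4227, -0.3703, 0.0031]
tool_rot: [0.699, 0.715, -0.0, -0.002]
ft_force: [-0.7, 0.7, -0.8]
grip_width: 0.0848
grasp_force: 0.0
```

>>> carry_out:
  increments: [8.5, 0, 0, 0, 0, 1, 0, 0, 0, 0, 1, 0, 0, 0, 0, 1, 0, 0, 0, 0, 1, 0, 0, 0, 0]

```text
clock: 3.35
eef_pos: [0.4254, -0.371, 0.0059]
tool_rot: [0.698, 0.716, 0.0, 0.001]
ft_force: [-0.4, 0.2, 0.1]
grip_width: 0.0167
grasp_force: 58.5
```

>>> carry_out:
  increments: [1, 0, 0, 0, 0, 1, 0, 0, 0, 0, 1, 0, 0, 0, 0, 1, 0, 0, 0, 0, 1, 0, 0, 0, 0]

```text
clock: 3.98
eef_pos: [0.4254, -0.371, 0.0057]
tool_rot: [0.698, 0.716, 0.0, 0.001]
ft_force: [-0.3, 0.4, 5.3]
grip_width: 0.0167
grasp_force: 59.3
```

>>> carry_out:
  increments: [1, 0, 0, -1.5, 0, 1, 0, 0, -3, 0, 1, 0, 0, -3.5, 0, 1, 0, 0, 0, 0.123, 1, 0, 0, 0, 0.123]

```text
clock: 4.6
eef_pos: [0.4247, -0.3706, 0.0859]
tool_rot: [0.782, 0.623, 0.0, 0.0]
ft_force: [0.4, 0.1, -2.1]
grip_width: 0.017
grasp_force: 58.6
```

>>> carry_out:
  increments: [1, 4, -0.4, 0, 0, 1, 5, -0.5, 0, 0, 1, 5, -0.5, 0, 0, 1, 5, -0.5, 0, 0, 1, 5, -0.5, 0, 0]

```text
clock: 5.22
eef_pos: [0.4537, -0.1296, 0.0852]
tool_rot: [0.781, 0.625, -0.0, -0.0]
ft_force: [0.6, 0.7, -0.6]
grip_width: 0.017
grasp_force: 58.6
```

>>> carry_out:
  increments: [1, 5, -0.5, 0, 0, 1, 3.5, -0.4, 0, 0, 1, 2, -0.2, 0, 0, 1, 0, 0, 0, 0, 1, 0, 0, 0, 0]

```text
clock: 5.85
eef_pos: [0.466, -0.0267, 0.085]
tool_rot: [0.781, 0.625, -0.0, 0.0]
ft_force: [0.5, 0.3, -1.1]
grip_width: 0.017
grasp_force: 58.6
```

```bash
cat >> h.py <<'E'
np.set_printoptions(precision=4,suppress=True)
f=np.array([.2178,.976]);n=np.array([.976,-.2178]);D=np.array([.672,.271])
def dk(p): d=np.asarray(p)[...,:2]-D; return np.stack([d@n,d@f],-1)
def look(name,save=None):
    c=bot.camera(name);P=cloud(c)
    if save: cv2.imwrite(save,c["pixels"])
    for t in("stick_grip","box_center"):
        for r in bot.place_of(c,t)[:1]:
            w=toW(c,r["xyz"]);print(name,t,round(r["p"],2),"dock",dk(w)*1000,"z",w[2])
        for r in bot.regions_of(c,t)[:1]:
            q=P[r["mask"]&(c["range_z"]>0)]
            if len(q)<50: continue
            zt=np.percentile(q[:,2],90);q=q[abs(q[:,2]-zt)<.01]
            print("   mask",round(r["p"],2),len(q),"ztop",zt,cv2.minAreaRect((dk(q)*1000).astype(np.float32)))
    o=bot.get_obs();T=Rm(o["tool_rot"])
    print(o["clock"],"tcp dock",dk(o["eef_pos"])*1000,"z",o["eef_pos"][2],"head err deg",np.degrees(np.arctan2(T[:2,0]@n,T[:2,0]@f)),o["ft_force"],o["joint_pos"])
E
python3 -c "
from h import *
look('top');look('scene','pics/s2.png')"
```

```text
mask 0.61 256 ztop 0.11329909585105646 ((-142.179443359375, -348.1257019042969), (210.05987548828125, 48.27750015258789), 85.49635314941406)
top box_center 0.87 dock [ -48.608  -246.4024] z 0.03291194030842348
   mask 0.71 538 ztop 0.0561719998763293 ((-48.74570083618164, -218.4810333251953), (74.03705596923828, 42.30598068237305), 4.365078449249268)
6.1 tcp dock [-136.0737 -335.7088] z 0.08480339281166815 head err deg 0.16468784316142998 [ 0.0841  0.0072 -0.9665] [-0.0578  0.298  -0.3271  0.9458 -0.0001  1.7354]
   mask 0.69 611 ztop 0.10960960827825515 ((-128.9127197265625, -349.4258117675781), (49.687889099121094, 214.4811248779297), 4.552306652069092)
scene box_center 0.78 dock [ -50.6544 -254.5707] z 0.03277363648122644
   mask 0.76 1037 ztop 0.05327727731375492 ((-50.29324722290039, -249.1939697265625), (99.22503662109375, 72.12936401367188), 89.27195739746094)
6.35 tcp dock [-136.1069 -335.1724] z 0.08478594739179153 head err deg 0.10896695907663231 [-0.5475 -0.3534 -1.4674] [-0.0567  0.2981 -0.327   0.9458 -0.      1.7355]
```

View pics/s2.png

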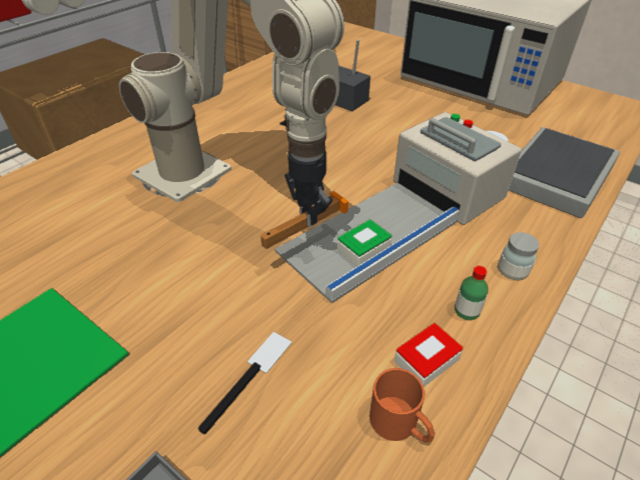

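The stick is held parallel to the rail, with its head beside the box at about (345,205). Next I lower it and press the box sideways.

>>> carry_out:
  increments: [1, 0, 0, 2.5, 0, 1, 0, 0, 2.5, 0, 1, 0, 0, 1.1, 0, 1, 0, 1, 0, 0, 1, 0, 1, 0, 0]

```text
clock: 6.98
eef_pos: [0.4876, -0.0309, 0.0248]
tool_rot: [0.781, 0.625, 0.001, 0.001]
ft_force: [0.0, 0.1, -0.8]
grip_width: 0.017
grasp_force: 58.7
```

>>> carry_out:
  increments: [1, 0, 0.4, 0, 0, 1, 0, 0.4, 0, 0, 1, 0, 0.4, 0, 0, 1, 0, 0.3, 0, 0, 1, 0, 0.3, 0, 0]

```text
clock: 7.6
eef_pos: [0.5032, -0.0345, 0.0238]
tool_rot: [0.781, 0.625, -0.0, -0.0]
ft_force: [-3.7, 0.5, 0.7]
grip_width: 0.0167
grasp_force: 59.1
```

>>> carry_out:
  increments: [1, 0, 0.1, 0, 0, 1, 0, 0.1, 0, 0, 1, 0, 0, 0, 0, 1, 0, 0, 0, 0, 1, 0, 0, 0, 0]

```text
clock: 8.22
eef_pos: [0.5035, -0.0345, 0.0234]
tool_rot: [0.78, 0.625, -0.001, -0.001]
ft_force: [-5.7, 1.4, 2.5]
grip_width: 0.0167
grasp_force: 59.4
```

```bash
python3 -c "
from h import *
look('scene','pics/s3.png');look('top')"
```

```text
scene stick_grip 0.93 dock [ -97.355  -339.9105] z 0.033481442979999
   mask 0.87 557 ztop 0.0482587479121287 ((-91.20806121826172, -349.188232421875), (50.55575942993164, 213.3679962158203), 5.5131306648254395)
scene box_center 0.95 dock [ -39.6636 -250.7156] z 0.030878588750933633
   mask 0.73 1084 ztop 0.05350662816976898 ((-39.467288970947266, -249.41151428222656), (73.80533599853516, 100.24064636230469), 0.19132740795612335)
8.475 tcp dock [ -97.9183 -334.8589] z 0.023416183585587894 head err deg 0.027433048178302024 [-5.6559  2.0175  2.4129] [-0.0689  0.4433 -0.2968  0.834   0.0008  1.7219]
   mask 0.53 233 ztop 0.052786065922372186 ((-88.13258361816406, -348.01971435546875), (49.23800277709961, 211.7655029296875), 4.999584674835205)
   mask 0.93 780 ztop 0.055898277706016984 ((-35.48987579345703, -226.91209411621094), (72.18203735351562, 61.7475471496582), 1.0683529376983643)
8.725 tcp dock [ -97.8717 -334.8245] z 0.023435940689297826 head err deg 0.02424754621520611 [-4.3946  1.7558  1.0665] [-0.0689  0.4432 -0.2967  0.834   0.0009  1.7219]
```

View pics/s3.png

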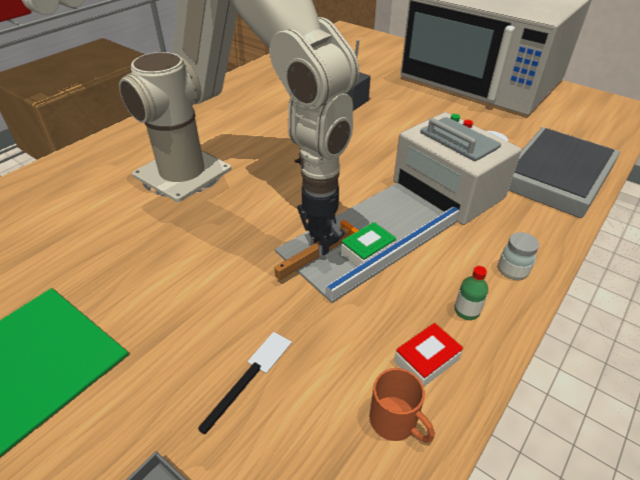

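>>> carry_out:
  increments: [1, 0, 0.15, 0, 0, 1, 0, 0.15, 0, 0, 1, 0, 0.1, 0, 0, 1, 0, 0, 0, 0, 1, 0, 0, 0, 0]

```text
clock: 9.35
eef_pos: [0.5044, -0.0346, 0.0227]
tool_rot: [0.78, 0.626, -0.003, -0.004]
ft_force: [-11.2, 2.5, 3.8]
grip_width: 0.0167
grasp_force: 61.2
```

>>> carry_out:
  increments: [1, 0, -1, 0, 0, 1, 0, -2, 0, 0, 1, -3.5, 0, 0, 0, 1, -3.5, 0, 0, 0, 1, -0.5, 0, 0, 0]

```text
clock: 9.98
eef_pos: [0.4643, -0.1046, 0.0243]
tool_rot: [0.782, 0.623, 0.001, 0.002]
ft_force: [-0.1, 0.3, -0.5]
grip_width: 0.017
grasp_force: 58.8
```

>>> carry_out:
  increments: [1, 0, 2.5, 0, 0, 1, 0, 3.5, 0, 0, 1, 0, 2.4, 0, 0, 1, 0, 0, 0, 0, 1, 0, 0, 0, 0]

```text
clock: 10.6
eef_pos: [0.5445, -0.1204, 0.0234]
tool_rot: [0.781, 0.625, -0.0, -0.0]
ft_force: [0.3, 0.5, -1.2]
grip_width: 0.0171
grasp_force: 58.8
```

```bash
python3 -c "
from h import *
look('scene');look('top','pics/t4.png')"
```

```text
scene stick_grip 0.81 dock [ -40.4517 -412.2376] z 0.03344781098258176
   mask 0.74 710 ztop 0.04837287591103656 ((-32.51852798461914, -424.1274108886719), (50.27619171142578, 212.22882080078125), 4.433239459991455)
scene box_center 0.66 dock [ -38.2192 -248.665 ] z 0.030973264549452262
   mask 0.84 1083 ztop 0.053509901458195716 ((-38.18253707885742, -258.8883361816406), (123.73670196533203, 72.76709747314453), 89.48563385009766)
10.85 tcp dock [ -38.9086 -410.0397] z 0.023880078450840326 head err deg 0.08367714661065169 [ 0.7001 -0.6265 -2.1709] [-0.2181  0.526  -0.1497  0.8955  0.      1.5737]
   mask 0.56 243 ztop 0.052020256725309855 ((-38.37572479248047, -346.1512451171875), (54.3211555480957, 46.87610626220703), 89.94192504882812)
top box_center 0.89 dock [ -33.4881 -247.2833] z 0.02989257571725057
   mask 0.98 1325 ztop 0.05608149597670984 ((-35.24742889404297, -246.47711181640625), (73.0418930053711, 99.68940734863281), 0.2800968587398529)
11.1 tcp dock [ -38.3383 -410.1117] z 0.023900788663926188 head err deg 0.08541734649403941 [ 0.2423  0.0658 -1.1202] [-0.2182  0.5266 -0.1485  0.8956  0.      1.5736]
```

View pics/t4.png

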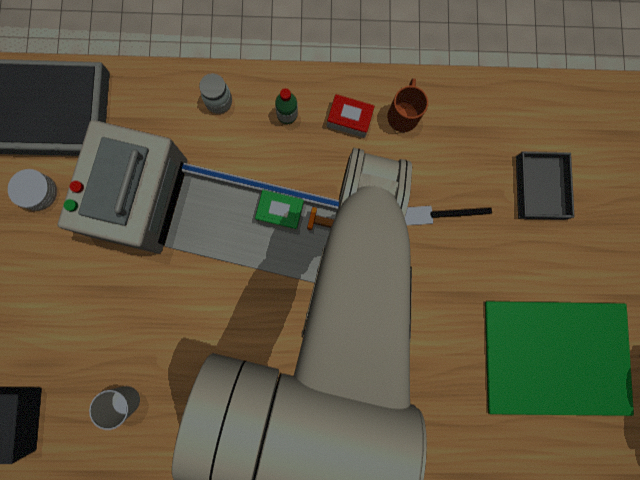

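The box sits flush on the rail at (280,209), with the head square behind it at (311,218). Now I feed it forward.

>>> carry_out:
  increments: [1, 1, 0, 0, 0, 1, 0.8, 0, 0, 0, 1, 0.8, 0.02, 0, 0, 1, 1, 0.02, 0, 0, 1, 1, 0.02, 0, 0]

```text
clock: 11.72
eef_pos: [0.5557, -0.0758, 0.0237]
tool_rot: [0.781, 0.625, -0.001, -0.0]
ft_force: [-3.0, -3.2, 0.5]
grip_width: 0.0171
grasp_force: 59.1
```

>>> carry_out:
  increments: [1, 1.2, 0.02, 0, 0, 1, 1.2, 0.02, 0, 0, 1, 1.2, 0.02, 0, 0, 1, 1.2, 0.02, 0, 0, 1, 1, 0.02, 0, 0]

```text
clock: 12.35
eef_pos: [0.5699, -0.0188, 0.0237]
tool_rot: [0.781, 0.625, 0.0, -0.0]
ft_force: [-1.8, -1.5, -1.2]
grip_width: 0.0169
grasp_force: 58.9
```

```bash
python3 -c "
from h import *
look('scene');look('top')"
```

```text
scene stick_grip 0.7 dock [ -34.988 -311.14 ] z 0.033016508300898084
   mask 0.63 574 ztop 0.048481418832030276 ((-44.10619354248047, -319.90423583984375), (212.0685577392578, 48.202693939208984), 85.8933334350586)
scene box_center 0.9 dock [ -36.0525 -166.3202] z 0.029339780080075206
   mask 0.84 951 ztop 0.05363622007077877 ((-37.21047592163086, -166.20831298828125), (100.07795715332031, 74.80683135986328), 89.84619140625)
12.6 tcp dock [ -35.8102 -305.5146] z 0.024108459121090463 head err deg 0.0692148684008065 [-0.4381  0.0245 -2.0812] [-0.0344  0.5455 -0.1137  0.9101  0.0008  1.7572]
   mask 0.51 91 ztop 0.05160933604925424 ((-33.21015167236328, -411.6015930175781), (18.607227325439453, 28.629505157470703), 3.4847612380981445)
top box_center 0.8 dock [ -34.4571 -161.5638] z 0.03126440116980378
   mask 0.77 1347 ztop 0.05581832092281149 ((-35.78247833251953, -164.14271545410156), (72.0853500366211, 104.10456085205078), 0.6121890544891357)
12.85 tcp dock [ -36.2692 -306.2901] z 0.023931315815723678 head err deg 0.11454744428944383 [-0.1815  0.6595 -2.321 ] [-0.0353  0.5454 -0.1144  0.9105  0.0002  1.7571]
```

>>> carry_out:
  increments: [1, 1, 0.02, 0, 0, 1, 1.2, 0.02, 0, 0, 1, 1.2, 0.02, 0, 0, 1, 1.2, 0.02, 0, 0, 1, 1.2, 0.02, 0, 0]

```text
clock: 13.48
eef_pos: [0.5831, 0.0375, 0.0237]
tool_rot: [0.781, 0.625, -0.0, -0.0]
ft_force: [-1.6, -1.9, -0.4]
grip_width: 0.017
grasp_force: 59.1
```

>>> carry_out:
  increments: [1, 1.1, 0.02, 0, 0, 1, 1, 0.02, 0, 0, 1, 1, 0.02, 0, 0, 1, 0.8, 0, 0, 0, 1, 0.6, 0, 0, 0]

```text
clock: 14.1
eef_pos: [0.5941, 0.081, 0.0237]
tool_rot: [0.781, 0.625, 0.0, -0.0]
ft_force: [-2.1, -1.7, -2.4]
grip_width: 0.0168
grasp_force: 58.9
```

>>> carry_out:
  increments: [1, 0.4, 0, 0, 0, 1, 0.3, 0, 0, 0, 1, 0.3, 0, 0, 0, 1, 0.2, 0, 0, 0, 1, 0, 0, 0, 0]

```text
clock: 14.72
eef_pos: [0.5962, 0.0906, 0.0238]
tool_rot: [0.781, 0.624, -0.001, 0.001]
ft_force: [-2.4, -5.6, -0.4]
grip_width: 0.0169
grasp_force: 59.1
```

```bash
python3 -c "
from h import *
look('scene');look('top','pics/t5.png')"
```

```text
scene stick_grip 0.58 dock [ -34.2064 -198.1725] z 0.033771878259280186
   mask 0.74 450 ztop 0.049061253671371534 ((-37.4400634765625, -207.24539184570312), (213.0698699951172, 40.22938919067383), 85.76139831542969)
scene box_center 0.73 dock [-39.6217 -54.1673] z 0.032781573789441354
   mask 0.96 851 ztop 0.05365377526579712 ((-38.52156066894531, -53.92727279663086), (73.62125396728516, 109.06446838378906), 1.545668601989746)
14.975 tcp dock [ -34.7394 -192.5655] z 0.023821878829916012 head err deg 0.1511263988286801 [-2.1383 -5.3164 -0.8664] [ 0.1519  0.6008 -0.0131  0.958  -0.0021  1.9449]
top box_center 0.57 dock [-36.135  -53.0873] z 0.03206436077361863
   mask 0.62 574 ztop 0.055934621681191746 ((-35.43754196166992, -22.728361129760742), (45.14775466918945, 72.8340835571289), 88.74708557128906)
15.225 tcp dock [ -34.715  -192.5262] z 0.023852373759490092 head err deg 0.1487258256254962 [-2.5714 -5.4501 -0.383 ] [ 0.152   0.6007 -0.013   0.9579 -0.0021  1.9449]
```

View pics/t5.png

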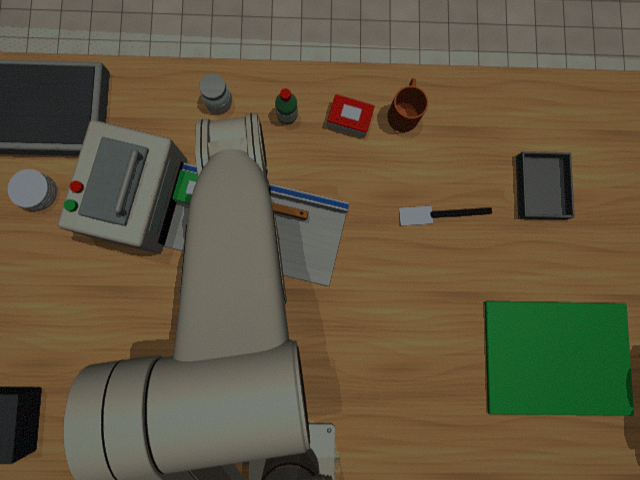

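The box front is at the machine, at about (185,185). I'll press a little more to confirm it is against the stop.

>>> carry_out:
  increments: [1, 0.2, 0, 0, 0, 1, 0.2, 0, 0, 0, 1, 0.1, 0, 0, 0, 1, 0, 0, 0, 0, 1, 0, 0, 0, 0]

```text
clock: 15.85
eef_pos: [0.5958, 0.0907, 0.0239]
tool_rot: [0.782, 0.623, -0.005, 0.003]
ft_force: [-6.0, -17.3, 4.6]
grip_width: 0.0171
grasp_force: 59.7
```

>>> carry_out:
  increments: [1, -0.8, 0, 0, 0, 1, -3, 0, 0, 0, 1, -3, 0, 0, 0, 1, -2, -3, 0, 0, 1, -1, -3.5, 0, 0]

```text
clock: 16.48
eef_pos: [0.5134, 0.0153, 0.0243]
tool_rot: [0.781, 0.624, 0.002, 0.0]
ft_force: [-0.4, 0.6, -1.5]
grip_width: 0.0171
grasp_force: 58.9
```

>>> carry_out:
  increments: [1, 0, 0, 0, 0, 1, 0, 0, 0.4, 0, 1, 0, 0, 0.2, 0, 1, 0, 0, 0.1, 0, 1, 0, 0, 0, 0]

```text
clock: 17.1
eef_pos: [0.513, 0.0157, 0.0166]
tool_rot: [0.781, 0.625, -0.0, -0.0]
ft_force: [0.1, -0.0, -0.5]
grip_width: 0.0171
grasp_force: 59.1
```

```bash
python3 -c "
from h import *
look('scene');look('top')"
```

```text
scene stick_grip 0.72 dock [ -99.4726 -287.3051] z 0.024151858054411557
   mask 0.9 516 ztop 0.041352139022400404 ((-91.86505126953125, -298.3921203613281), (50.50516891479492, 213.9584503173828), 4.530037879943848)
scene box_center 0.86 dock [-40.4651 -51.7429] z 0.030315652090915246
   mask 0.6 839 ztop 0.05369524552383019 ((-37.863975524902344, -53.496337890625), (102.32658386230469, 72.5772476196289), 88.79974365234375)
17.35 tcp dock [ -99.7737 -283.9539] z 0.016829699000274354 head err deg 0.0827792360683698 [ 0.2392 -0.0444 -2.087 ] [ 0.0304  0.4634 -0.2842  0.8231  0.      1.8222]
top box_center 0.68 dock [-33.912  -48.3426] z 0.02831926723866629
   mask 0.93 1343 ztop 0.055777212311923875 ((-35.730926513671875, -50.826873779296875), (72.52302551269531, 101.21955871582031), 0.2657982110977173)
17.6 tcp dock [ -99.8271 -283.9903] z 0.01686964435026391 head err deg 0.08339495407661437 [ 0.3084  0.4989 -0.2657] [ 0.0303  0.4633 -0.2843  0.8231  0.      1.8222]
```

>>> carry_out:
  increments: [1, 0, 0, 0.1, 0, 1, 0, 0, 0, 0, 4, 0, 0, 0, 0, 6, 0, 0, 0, 0, 6, 0, 0, 0, 0]

```text
clock: 18.23
eef_pos: [0.5128, 0.0156, 0.0159]
tool_rot: [0.781, 0.625, 0.0, 0.0]
ft_force: [0.4, 0.0, -0.1]
grip_width: 0.06
grasp_force: 0.0
```

>>> carry_out:
  increments: [6, 0, 0, 0, 0, 6, 0, 0, -2, 0, 6, 0, 0, -4, 0, 6, 0, 0, -5, 0, 6, 0, 0, -5, 0]

```text
clock: 18.85
eef_pos: [0.5124, 0.0156, 0.1772]
tool_rot: [0.781, 0.625, -0.0, -0.0]
ft_force: [1.3, 0.1, 0.4]
grip_width: 0.0604
grasp_force: 0.0
```

>>> carry_out:
  increments: [6, -4, -4, 0, 0, 6, -4, -4, 0, 0, 6, -4, -4, 0, 0, 6, 0, 0, 0, 0, 6, 0, 0, 0, 0]

```text
clock: 19.48
eef_pos: [0.37, -0.0754, 0.1763]
tool_rot: [0.781, 0.625, 0.001, 0.001]
ft_force: [-0.4, -0.8, 0.8]
grip_width: 0.06
grasp_force: 0.0
```

```bash
python3 -c "
from h import *
look('top');look('scene','pics/s6.png')"
```

```text
top stick_grip 0.79 dock [ -97.3164 -287.0969] z 0.026684118687177794
   mask 0.88 790 ztop 0.043445658428707866 ((-105.48696899414062, -297.1925964355469), (212.4955291748047, 48.92851257324219), 85.7129898071289)
top box_center 0.94 dock [-35.8412 -47.9948] z 0.03140104281973155
   mask 0.65 1335 ztop 0.055783105618467 ((-35.46914291381836, -50.83577346801758), (72.42562866210938, 101.37974548339844), 0.11797692626714706)
19.725 tcp dock [-219.319  -403.2482] z 0.17572142648202405 head err deg 0.005602732651655717 [-0.5111 -0.4837 -0.0236] [-0.1995  0.0351 -0.3871  1.1487  0.0001  1.591 ]
scene stick_grip 0.69 dock [ -98.2997 -287.3825] z 0.02504530395110538
   mask 0.8 689 ztop 0.040573788578084524 ((-91.47837829589844, -298.6368408203125), (49.24148941040039, 213.01531982421875), 5.011342525482178)
scene box_center 0.68 dock [-36.5541 -50.3344] z 0.031615928474273636
   mask 0.97 847 ztop 0.05362464436239661 ((-38.10515213012695, -53.52186965942383), (101.35063171386719, 72.62127685546875), 88.99697875976562)
19.975 tcp dock [-219.8875 -403.5994] z 0.17565872636196359 head err deg 0.05040344037105624 [-0.0152  0.558   1.2085] [-0.2003  0.0342 -0.3882  1.1487  0.      1.5909]
```

View pics/s6.png

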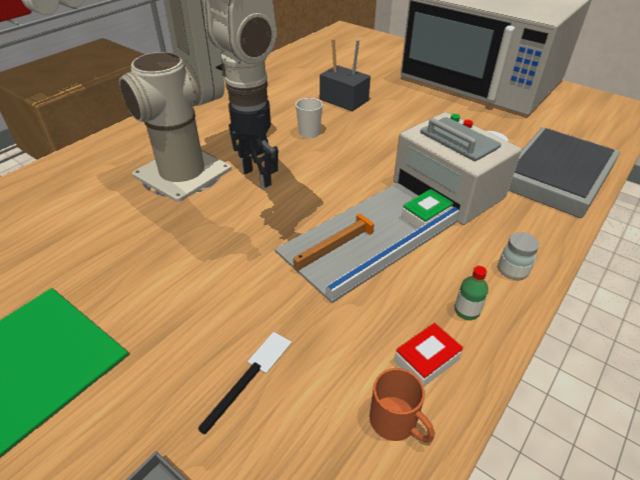

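The box is home at the stop at (430,205), the stick lies flat on the plate at (335,243), and the arm is clear.

```bash
python3 -c "
from workcell import bot
print(bot.job_done())"
```

```text
the job is handed in; nothing more can be done
None
```

I used the stick to press the green-lidded box flush to the rail and feed it home against the stop, then laid the stick flat on the feed plate, let go, and handed the job in at about 20 s; no verdict came back.

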